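# Start a timed run on the vial shaker

## Robot

A 6-joint arm with a two-finger parallel gripper is mounted at the origin on the work surface. World frame = base frame: x ahead of the robot, y to its left, z up, the work surface at z = 0. Lengths are in m, angles in rad, forces in N, time in s.
With the tool pointing down it reaches from about 0.375 to 0.975 m from the base axis. Payload 3.8 kg.
Tool frame: the origin (TCP) lies at the centre of the arm's flange, where the gripper is bolted on; the fingertips stand 173 mm ahead of it and the grasp point (between the pads) lies 155 mm ahead of it (bot.tip_reach is the distance from the TCP to the fingertips, in m); z points along the fingers, y is the line along which they close (so a half turn about z gives the same grasp; the last joint's range is limited). The gripper opens to 85 mm and grips with 20 to 120 N. Pads are 22 mm wide; open, the fingers measure 114 mm over their backs; the gripper's body (76 mm by 85 mm) begins 54 mm behind the grasp point. The pads swing forward as they close: fully open they stand 13 mm farther back than shut.
Start: joints at [1.206, 0.264, 1.604, -0, 1.274, -0.037], TCP at [0.217, 0.639, 0.405] pointing down, gripper open.
Joint ranges: [-2.63, 2.63], [-0.94, 2.18], [0.31, 2.57], [-1.31, 4.45], [0, 2.66], [-2.55, 2.55]. Speed limits (rad/s): [2.57, 2.57, 3.14, 3.14, 3.14, 3.14].

## Interface

Orientations are given as a rotation vector (axis times angle).
In Python, from workcell import bot gives the robot as it stands.
- The arm moves only by the tool drive_tool, never from a script. Its arguments are lists of equal length, an entry for each row: "claw": the finger opening in mm, from 0 to 85.4; "slide": the shift along the world's x, y, z each as a share of 0.5 m, from -1 to 1, a list of three; "yaw": the turn about the world's z as a share of 180 degrees, from -1 to 1. A call has 1 to 8 rows; each row is the pose to reach, as a shift and turn from the pose commanded when the call began, turning the shorter way round; what a row does not reach only later rows make up. A row lasts 1/12 s, in which the tool goes at most 41.7 mm and 7.16 degrees, less where a joint would pass 70% of its speed; a pose out of reach is approached as far as the arm can. A call with a number of a shift or a turn outside -1 to 1 is refused whole. A call with a gripper value outside its range is refused whole. The fingers move at their own pace and stop on an object; "newtons" is the grip in N (left out, the last holds). Time passes only in rows, so rows that repeat a pose let the fingers close. It gives the time, the measured TCP pose, the force, the opening and the grip force at its end, in the units of the state.
- bot.read_state(): the state, without advancing time (a new reading comes with each control period).
- bot.read_camera(name): name is "side" or "top" or "wrist"; returns a dict with "color" (384x512x3 uint8, red, green, blue), "depth" (384x512 float32, m along the optical axis (not along the pixel's ray), 0 where there is no reading), "mtx" (3x3 intrinsics, pixels), "eye" and "rotation" of the camera in the world. Camera axes: x right, y up, looking along -z (the intrinsics and any distortion apply to the point x, -y, -z); pixel columns grow to the right and rows downward; lengths in m; the calibration is good to about 2 mm. A picture is of the moment at which its call begins.
- bot.finish_job(): hands the job in; it is judged then, once.
The state is a dict: "time": time; "q": joint angles; "joint_vel": joint speeds; "joint_torque": joint torques, N m; "tool_pos": TCP position; "tcp_rot": TCP orientation; "wrist_force": force on the tool from outside, world axes, zero at the start; "torque": the same for the moment, N m; "width": opening from 0.0 (shut) to 1.0 (fully open); "grip_force": force on a finger pad.
Only numpy, scipy, OpenCV 4.12 (cv2) and the standard library are available. Lean on these libraries where they do the work, as an engineer would, in place of code of your own. Each camera call takes 0.05 s, during which the arm holds its last target. There are 200 camera calls.

## Task

Start the vial shaker and time its run, only pressing with the fingertips: first switch the shaker on by pressing in the raised half of its rocker switch, then press the round key on the shaker's deck fully down (it stays down), and only then press the key of the round timer fully down for a moment and let it come up again. Do not press the other two keys of the shaker, keep off the square timer, pick nothing up, and leave both timers and everything else standing where they are.

Things in the scene. Friction and masses are not known exactly. Their poses are not given: they have to be found in the camera images.
- shaker: Vial shaker, fixed, white, 260 (x) by 240 mm (y). Origin: centre of its underside; x points from its control deck (robot side, top 62 mm above the table) to its vial platform (far side, from x = -10 mm on, vials up to 126 mm high), y left. Black controls on the deck, x, y in mm: rocker switch -75, +85; bar key -80, +30; round key -80, -25; square key -80, -80.
- power_rocker (a joint): Rocker switch, 52 mm long along the shaker's x, 22 mm wide, pivot in its middle 71 mm above the table; the top is a shallow V, halves rising outward by 0.2 rad. In rad: -0.2 = off (platform-side half raised, its end 81 mm above the table), +0.2 = on (that half level at 71 mm, the robot-side half raised). No spring: friction (2 to 3 N at the press point) keeps it as left.
- rocker_press (a point): Point on the top of the platform-side half of the rocker, 20 mm from its pivot, where to press; moves with the rocker. It is 79 mm above the table when off and 71 mm when on.
- round_key (a joint): The shaker's round key: travel in m, 0 = up, 0.006 = fully down. Takes about 3 N to move, has no spring and stays down where it is left.
- round_key_top (a point): Centre of the top of the round key (26 mm diameter, stands 14 mm proud of the deck when up, so 76 mm above the table); moves with the key.
- bar_key (a joint): The shaker's bar-shaped key (44 mm along the shaker's x, 14 mm wide, 14 mm proud): travel in m, 0 = up, 0.006 = down; sprung. Not to be pressed.
- square_key (a joint): The shaker's square key (24 mm square, 14 mm proud): travel in m, 0 = up, 0.006 = down; sprung. Not to be pressed.
- round_timer: Round bench timer lying loose on the table: white disc 76 mm diameter, 20 mm high, 0.15 kg, with a green display on its own +x side and one black round key at its own x = -14 mm. Origin at the centre of its underside, z up.
- round_timer_key (a joint): Key of the round timer: travel in m, 0 = up, 0.005 = fully down; springs back, about 4 N at the bottom.
- round_timer_key_top (a point): Centre of the top of the round timer's key (24 mm diameter, 7 mm proud of the timer, 27 mm above the table when up); moves with the key.
- square_timer: Square bench timer lying loose on the table: white, 72 x 72 x 20 mm, with the same display and key as the round timer. Origin at the centre of its underside. Not to be pressed or moved.
- square_timer_key (a joint): Key of the square timer: travel in m, 0 = up, 0.005 = fully down; sprung. Not to be pressed.
- marker: Marker pen lying on the table between the timers, 130 x 15 x 15 mm, long along its x. Origin about its middle, on its underside. Leave alone.
- amber_bottle: Small amber bottle, 52 mm diameter, 95 mm high, loose, standing. Origin at its underside. Leave alone.
- beaker: Small glass beaker, 60 mm diameter, 75 mm high, loose, standing. Origin at its underside. Leave alone.
- dish_stack: Stack of clear dishes as one piece, 64 mm diameter, 45 mm high, loose. Origin at its underside. Leave alone.
- slide_case: Cardboard slide case, 80 x 55 x 30 mm, loose. Origin at its underside. Leave alone.

How it is judged:
By the outcome, as a careful person would: the job done as asked, in the order asked, and still so for the second after the job is handed in, with the robot touching nothing.
It also fails if it takes over 51 s, if anything falls off the work surface, if the arm or the gripper's body presses on something with over 40 N, if the wrist force passes 120 N, or if a joint passes its speed limit or range.

## Working session

There is one attempt and no reset: what is moved stays moved. The work goes in short steps, Python scripts to look and compute and a tool call to move; the robot and the scene stay as the last step left them, time stands still between calls to the robot, and variables do not carry over. Pictures are saved under pics/ and viewed, at most 10 in all, crops included, and the job is handed in when it is done.

Besides the shell and the picture viewer there is one more tool, called after "Request:" in YAML: its name, and indented under it one key for each argument. drive_tool: Moves the arm, as the interface text tells. Shift numbers are shares of 0.5 m and turn numbers shares of 180 degrees, none past 1 either way. Its arguments: {"type":"object","properties":{"claw":{"type":"array","items":{"type":"number"}},"slide":{"type":"array","items":{"type":"array","items":{"type":"number"}}},"yaw":{"type":"array","items":{"type":"number"}},"newtons":{"type":"number"}},"required":["claw","slide","yaw"]}

```bash
mkdir -p pics; cat > h.py <<'E'
import numpy as np,cv2
from workcell import bot
def cloud(c):
    h,w=c['depth'].shape;u,v=np.meshgrid(np.arange(w),np.arange(h));K=c['mtx'];d=c['depth']
    p=np.stack([(u-K[0,2])/K[0,0]*d,-(v-K[1,2])/K[1,1]*d,-d],-1)
    return p@np.array(c['rotation']).T+c['eye']
def plane(c,uv,z):
    K=c['mtx'];r=np.array([(uv[0]-K[0,2])/K[0,0],-(uv[1]-K[1,2])/K[1,1],-1])@np.array(c['rotation']).T
    e=np.array(c['eye']);return e+r*(z-e[2])/r[2]
E
python3 - <<'E'
from h import *
for n in ['top','side']:
    c=bot.read_camera(n);cv2.imwrite(f'pics/{n}.png',c['color'][...,::-1]);np.savez(f'{n}.npz',**c)
    print(n,c['eye'],c['mtx'].tolist(),{k:v for k,v in c.items() if k not in('color','depth','mtx','eye')})
print(bot.read_state())
E
```

```text
top [ 0.3609808  -0.00322576  1.38824914] [[433.3477893841375, 0.0, 254.87875903237023], [0.0, 433.3477893841375, 185.34519642799452], [0.0, 0.0, 1.0]] {'rotation': array([ 0.11436824, -0.1133526 , -1.57287417])}
side [ 0.41500024 -0.75723403  0.88491684] [[434.06033680195196, 0.0, 254.6484968871193], [0.0, 434.06033680195196, 191.84740058178986], [0.0, 0.0, 1.0]] {'rotation': array([ 0.75570904, -0.07553401, -0.17540299])}
{'time': 0.1, 'q': array([ 1.20606958e+00,  2.64698809e-01,  1.60523293e+00,  1.99244512e-06,
        1.27369217e+00, -3.69210293e-02]), 'joint_vel': array([ 0.00113736, -0.00103321, -0.00328427,  0.00114775,  0.00017498,
       -0.00040552]), 'joint_torque': array([ 1.02499162e-03, -5.16707182e+01, -3.68592095e+01, -4.37708638e-05,
        6.21958083e-03,  1.55759608e-05]), 'tool_pos': array([0.21723428, 0.63876935, 0.40347444]), 'tcp_rot': array([-0.51254788, -3.09908565,  0.00312556]), 'wrist_force': array([ 0.45194812,  0.08334751, -0.00200075]), 'torque': array([ 0.01141709, -0.03676373, -0.0490418 ]), 'grip_force': 0.0, 'width': 1.0012949174670744}
```

View pics/top.png

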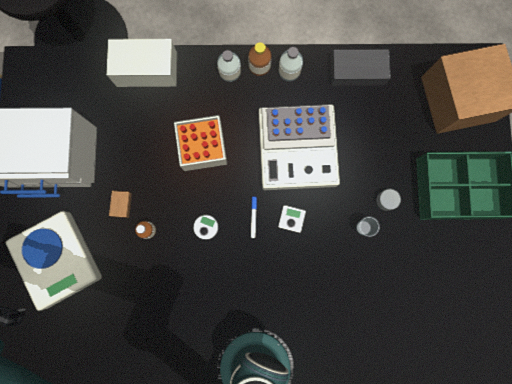

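View pics/side.png

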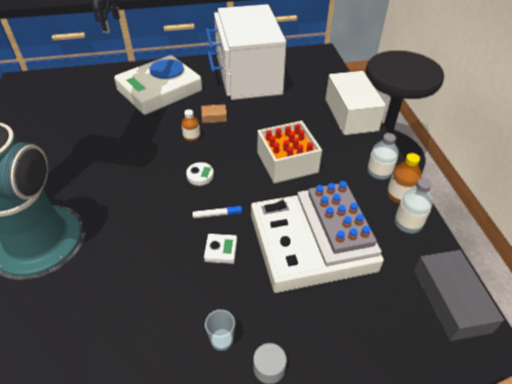

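The top view shows the shaker at about (300,150), with its rocker at (272,170), bar (291,171), round key (309,170) and square key (326,170). The round timer is at (206,228) with its key near (204,231), and the square timer is at (292,218). The side view agrees: rocker (275,207), round key (285,241), round timer (200,173).

```bash
sed -i "s/np.array(c\['rotation'\])/cv2.Rodrigues(np.array(c['rotation'],float))[0]/" h.py
python3 - <<'E'
from h import *
B={'top':{'deck':(262,152,338,187),'rt':(194,216,218,240)},'side':{'deck':(257,195,305,270),'rt':(187,163,214,184)}}
for n in B:
    c=dict(np.load(n+'.npz'));P=cloud(c);g=c['color'].max(2);hsv=cv2.cvtColor(c['color'],cv2.COLOR_RGB2HSV)
    for k,(a,b,x,y) in B[n].items():
        m=np.zeros_like(g);m[b:y,a:x]=(g[b:y,a:x]<85)
        N,L,S,C=cv2.connectedComponentsWithStats(m)
        for i in range(1,N):
            if S[i,4]<8: continue
            z=np.median(P[L==i][:,2])
            print(n,k,C[i].round(1),S[i].tolist(),'depthz',z.round(3),'plane',plane(c,C[i],.076 if k=='deck' else .027).round(4), 'cloud',np.median(P[L==i],0).round(3))
    a,b,x,y=B[n]['rt']
    for nm,m,zz in (('white',(hsv[...,2]>120)&(hsv[...,1]<60),.02),('green',(hsv[...,1]>80)&(hsv[...,0]>40)&(hsv[...,0]<90),.02)):
        q=np.zeros_like(g);q[b:y,a:x]=m[b:y,a:x];vv,uu=np.nonzero(q)
        if nm=='white':
            hull=cv2.convexHull(np.c_[uu,vv].astype(np.int32));M=cv2.moments(hull);uv=(M['m10']/M['m00'],M['m01']/M['m00'])
        else: uv=(uu.mean(),vv.mean())
        print(n,nm,len(uu),np.round(uv,1),plane(c,uv,zz).round(4))
c=dict(np.load('top.npz'))
cv2.imwrite('pics/crop.png',cv2.resize(np.hstack([c['color'][150:190,258:342],c['color'][210:250,185:225]]),None,fx=6,fy=6,interpolation=0)[...,::-1])
E
```

```text
top deck [272.7 169.3] [270, 161, 7, 17, 107] depthz 0.072 plane [ 0.6021 -0.0578  0.076 ] cloud [ 0.603 -0.059  0.072]
top deck [290.4 170. ] [289, 164, 4, 13, 40] depthz 0.075 plane [ 0.5995 -0.1124  0.076 ] cloud [ 0.599 -0.112  0.075]
top deck [326.  168.4] [323, 165, 7, 7, 43] depthz 0.076 plane [ 0.604  -0.2221  0.076 ] cloud [ 0.604 -0.222  0.076]
top deck [308.2 169.2] [305, 166, 7, 7, 37] depthz 0.074 plane [ 0.6017 -0.1673  0.076 ] cloud [ 0.602 -0.167  0.074]
top rt [195.2 217.6] [194, 216, 5, 6, 16] depthz -0.001 plane [0.4583 0.185  0.027 ] cloud [ 0.462  0.19  -0.001]
top rt [215.8 217.7] [213, 216, 5, 6, 17] depthz -0.001 plane [0.4575 0.1205 0.027 ] cloud [ 0.461  0.122 -0.001]
top rt [203.4 230.7] [201, 228, 6, 7, 36] depthz 0.026 plane [0.4171 0.159  0.027 ] cloud [0.416 0.16  0.026]
top rt [196.8 237.4] [194, 233, 11, 7, 30] depthz -0.001 plane [0.3965 0.1791 0.027 ] cloud [ 0.395  0.185 -0.001]
top rt [214.2 237.1] [207, 232, 11, 8, 34] depthz -0.002 plane [0.397 0.125 0.027] cloud [ 0.395  0.125 -0.002]
top white 336 [205.3 226.9] [0.4292 0.1537 0.02  ]
top green
[... 601 characters left out ...]
.076 ] cloud [ 0.546 -0.162  0.001]
side deck [291.5 260. ] [287, 255, 10, 11, 85] depthz 0.077 plane [ 0.6031 -0.2261  0.076 ] cloud [ 0.603 -0.226  0.077]
side rt [188.7 163.8] [187, 163, 6, 4, 13] depthz 0.002 plane [0.4027 0.185  0.027 ] cloud [0.401 0.212 0.002]
side rt [211.8 164.6] [209, 163, 5, 6, 16] depthz 0.001 plane [0.468 0.17  0.027] cloud [0.47  0.199 0.001]
side rt [194.5 169.8] [192, 168, 6, 5, 26] depthz 0.028 plane [0.4171 0.1568 0.027 ] cloud [0.417 0.155 0.028]
side rt [211.8 181.1] [209, 177, 5, 7, 18] depthz 0.001 plane [0.4603 0.103  0.027 ] cloud [0.462 0.127 0.001]
side white 394 [199.6 173. ] [0.4302 0.1487 0.02  ]
side green 51 [205.5 171.8] [0.4472 0.1507 0.02  ]
```

View pics/crop.png

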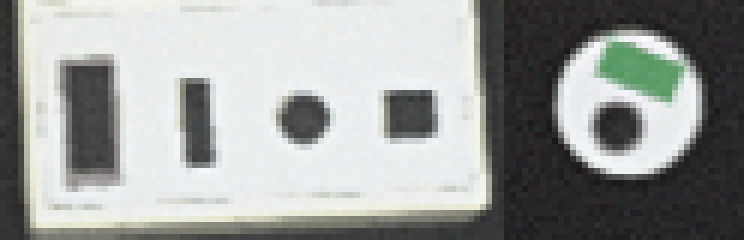

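Measured in both views, averaged to cancel the visible key sides:
- Shaker yaw is about 0.04 rad.
- Round key is at (0.6015, -0.1695).
- Rocker pivot is at (0.602, -0.060), so the press point is about (0.622, -0.059).
- Timer key is at (0.417, 0.158).

The 55 mm key spacing and the heights match what was given. I'll shut the fingers and move over.

Request:
drive_tool:
  claw: [0,0,0,0,0,0,0,0]
  slide:
    - [0.33,-0.57,0]
    - [0.33,-0.57,0]
    - [0.33,-0.57,0]
    - [0.33,-0.57,0]
    - [0.33,-0.57,0]
    - [0.33,-0.57,0]
    - [0.33,-0.57,0]
    - [0.33,-0.57,0]
  yaw: [0.117,0.117,0.117,0.117,0.117,0.117,0.117,0.117]
  newtons: 30

```text
time: 0.77
tool_pos: [0.3828, 0.3518, 0.4043]
tcp_rot: [0.062, -3.141, 0.001]
wrist_force: [0.8, 0.3, -1.0]
width: 0.001
grip_force: 0.0
```

```bash
python3 - <<'E'
from h import *
s=bot.read_state();print(bot.tip_reach,s['tool_pos'],cv2.Rodrigues(s['tcp_rot'])[0].round(3).tolist(),s['width'])
E
```

```text
0.1734 [0.38277987 0.35176757 0.40425191] [[-0.999, -0.04, -0.0], [-0.04, 0.999, -0.001], [0.0, -0.001, -1.0]] 0.0005396513877855133
```

Request:
drive_tool:
  claw: [0,0,0,0,0,0,0]
  slide:
    - [0.24,-0.41,0]
    - [0.24,-0.41,0]
    - [0.24,-0.41,0]
    - [0.24,-0.41,0]
    - [0.24,-0.41,0]
    - [0.24,-0.41,0]
    - [0.24,-0.41,0]
  yaw: [0,0,0,0,0,0,0]

```text
time: 1.35
tool_pos: [0.5043, 0.1448, 0.4044]
tcp_rot: [-0.055, 3.14, -0.004]
wrist_force: [0.2, -0.1, -0.7]
width: -0.0
grip_force: 0.0
```

Request:
drive_tool:
  claw: [0,0,0,0,0,0,0,0]
  slide:
    - [0.238,-0.41,0]
    - [0.238,-0.41,0]
    - [0.238,-0.41,0]
    - [0.238,-0.41,0]
    - [0.238,-0.41,0]
    - [0.238,-0.41,0]
    - [0.238,-0.41,0]
    - [0.238,-0.41,0]
  yaw: [0,0,0,0,0,0,0,0]

```text
time: 2.02
tool_pos: [0.6216, -0.0569, 0.4037]
tcp_rot: [0.058, -3.139, -0.001]
wrist_force: [0.4, 0.5, 0.4]
width: 0.001
grip_force: 0.0
```

Request:
drive_tool:
  claw: [0,0,0,0,0,0]
  slide:
    - [0,-0.004,-0.07]
    - [0,-0.004,-0.14]
    - [0,-0.004,-0.2]
    - [0,-0.004,-0.26]
    - [0,-0.004,-0.26]
    - [0,-0.004,-0.26]
  yaw: [0,0,0,0,0,0]

```text
time: 2.52
tool_pos: [0.6196, -0.0562, 0.2726]
tcp_rot: [0.065, -3.135, -0.002]
wrist_force: [-0.1, -0.0, 0.2]
width: -0.001
grip_force: 0.0
```

```bash
python3 - <<'E'
from h import *
s=bot.read_state();print(s['tool_pos'],s['wrist_force'])
a=bot.read_camera('side')['color'][150:270,200:360];b=bot.read_camera('wrist')['color']
a=cv2.resize(a,(512,384));cv2.imwrite('pics/p1.png',cv2.resize(np.hstack([a,b]),(800,300))[...,::-1])
E
```

```text
[ 0.61964797 -0.0562479   0.27256422] [-0.10939244 -0.02880067  0.23566545]
```

View pics/p1.png

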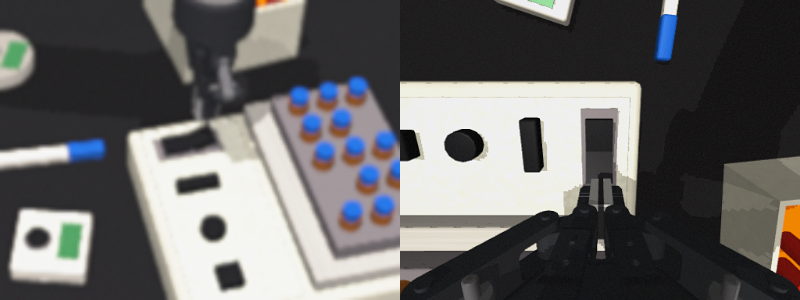

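The side crop shows the fingertips over the rocker's platform half. The wrist view shows the fingers in line with the rocker at (603,200), clear of the vials.

Request:
drive_tool:
  claw: [0,0,0,0,0,0,0,0]
  slide:
    - [0.004,-0.004,-0.015]
    - [0.004,-0.004,-0.03]
    - [0.004,-0.004,-0.036]
    - [0.004,-0.004,-0.042]
    - [0.004,-0.004,-0.048]
    - [0.004,-0.004,-0.052]
    - [0.004,-0.004,-0.055]
    - [0.004,-0.004,-0.055]
  yaw: [0,0,0,0,0,0,0,0]

```text
time: 3.28
tool_pos: [0.6238, -0.06, 0.2475]
tcp_rot: [-0.062, 3.14, -0.0]
wrist_force: [0.7, 0.6, 2.3]
width: 0.0
grip_force: 1.1
```

Request:
drive_tool:
  claw: [0,0,0,0]
  slide:
    - [0,0,-0.004]
    - [0,0,-0.006]
    - [0,0,-0.008]
    - [0,0,-0.008]
  yaw: [0,0,0,0]

```text
time: 3.62
tool_pos: [0.6237, -0.06, 0.2444]
tcp_rot: [-0.062, 3.14, -0.0]
wrist_force: [-0.3, -0.1, 7.8]
width: -0.003
grip_force: 4.0
```

Request:
drive_tool:
  claw: [0,0,0]
  slide:
    - [0,0,-0.003]
    - [0,0,-0.004]
    - [0,0,-0.004]
  yaw: [0,0,0]

```text
time: 3.87
tool_pos: [0.6237, -0.06, 0.2443]
tcp_rot: [-0.063, 3.14, -0.0]
wrist_force: [-4.7, 0.6, 17.8]
width: 0.003
grip_force: 8.8
```

Hard stop reached, with the tip at 71 mm and the force up to 18 N. I'll lift, shift over the round key and check.

Request:
drive_tool:
  claw: [0,0,0,0,0,0,0,0]
  slide:
    - [0,0,0.04]
    - [0,0,0.09]
    - [0,0,0.09]
    - [-0.02,-0.08,0.09]
    - [-0.044,-0.16,0.09]
    - [-0.044,-0.219,0.09]
    - [-0.044,-0.219,0.075]
    - [-0.044,-0.219,0.075]
  yaw: [0,0,0,0,0,0,0,0]

```text
time: 4.53
tool_pos: [0.5998, -0.1707, 0.2762]
tcp_rot: [0.057, -3.137, -0.002]
wrist_force: [-0.5, 0.3, 0.3]
width: 0.003
grip_force: 0.0
```

```bash
python3 - <<'E'
from h import *
s=bot.read_state();print(s['tool_pos'],s['wrist_force'])
c=bot.read_camera('side');P=cloud(c);g=c['color'].max(2)
m=np.zeros_like(g);m[201:213,264:288]=g[201:213,264:288]<85
p=P[m>0]
for x in np.arange(.575,.63,.01):
    q=p[(p[:,0]>x)&(p[:,0]<x+.01)];print(round(x,3),len(q),np.median(q[:,2]) if len(q) else 0)
a=c['color'][150:270,200:360];b=bot.read_camera('wrist')['color']
a=cv2.resize(a,(512,384));cv2.imwrite('pics/p2.png',cv2.resize(np.hstack([a,b]),(800,300))[...,::-1])
E
```

```text
[ 0.5998377  -0.17070679  0.27619082] [-0.5329653   0.29178271  0.34019716]
0.575 100 0.1987810373946377
0.585 81 0.20106942747744783
0.595 30 0.07269487482576092
0.605 5 0.0729767623362394
0.615 0 0
0.625 0 0
```

View pics/p2.png

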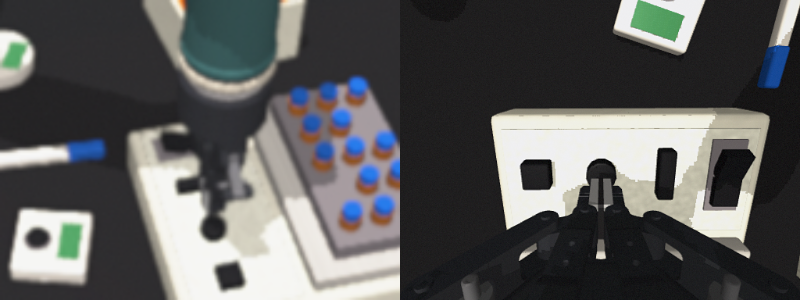

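In the wrist view the rocker's robot-side half is now raised at (738,160), so it is on. The fingertips line up with the round key at (600,172). Pressing it.

Request:
drive_tool:
  claw: [0,0,0,0,0,0,0,0]
  slide:
    - [0.002,0,-0.02]
    - [0.002,0,-0.04]
    - [0.002,0,-0.05]
    - [0.002,0,-0.055]
    - [0.002,0,-0.06]
    - [0.002,0,-0.064]
    - [0.002,0,-0.066]
    - [0.002,0,-0.068]
  yaw: [0,0,0,0,0,0,0,0]

```text
time: 5.3
tool_pos: [0.6025, -0.1693, 0.245]
tcp_rot: [-0.063, 3.141, 0.0]
wrist_force: [-1.6, 1.7, 3.1]
width: -0.004
grip_force: 1.4
```

Request:
drive_tool:
  claw: [0,0,0]
  slide:
    - [0,0,-0.002]
    - [0,0,-0.003]
    - [0,0,-0.003]
  yaw: [0,0,0]

```text
time: 5.55
tool_pos: [0.6025, -0.1695, 0.2435]
tcp_rot: [-0.062, 3.14, -0.0]
wrist_force: [-0.8, 3.0, 2.6]
width: 0.001
grip_force: 1.1
```

Request:
drive_tool:
  claw: [0,0,0,0]
  slide:
    - [0,0,-0.002]
    - [0,0,-0.004]
    - [0,0,-0.006]
    - [0,0,-0.006]
  yaw: [0,0,0,0]

```text
time: 5.88
tool_pos: [0.6027, -0.1695, 0.2432]
tcp_rot: [-0.062, 3.14, -0.0]
wrist_force: [-7.4, 3.3, 17.3]
width: -0.002
grip_force: 8.3
```

Bottomed (17 N, tip at 70 mm). Now to the round timer.

Request:
drive_tool:
  claw: [0,0,0,0,0,0,0,0]
  slide:
    - [0,0,0.05]
    - [0,0,0.12]
    - [0,0,0.14]
    - [-0.19,0.33,0.14]
    - [-0.19,0.33,0.14]
    - [-0.19,0.33,0.14]
    - [-0.19,0.33,0.14]
    - [-0.19,0.33,0.14]
  yaw: [0,0,0,0,0,0,0,0]

```text
time: 6.55
tool_pos: [0.5051, -0.0023, 0.3095]
tcp_rot: [0.063, -3.14, -0.001]
wrist_force: [-0.4, 0.5, 0.5]
width: -0.001
grip_force: 0.0
```

Request:
drive_tool:
  claw: [0,0,0,0,0,0,0,0]
  slide:
    - [-0.18,0.325,0]
    - [-0.18,0.325,0]
    - [-0.18,0.325,0]
    - [-0.18,0.325,0]
    - [-0.18,0.325,-0.05]
    - [-0.18,0.325,-0.1]
    - [-0.18,0.325,-0.15]
    - [-0.18,0.325,-0.15]
  yaw: [0,0,0,0,0,0,0,0]

```text
time: 7.22
tool_pos: [0.4145, 0.1577, 0.2308]
tcp_rot: [0.065, -3.134, 0.004]
wrist_force: [-0.7, -0.7, -0.5]
width: -0.001
grip_force: 0.0
```

```bash
python3 - <<'E'
from h import *
s=bot.read_state();print(s['tool_pos'],s['wrist_force'])
c=bot.read_camera('side');P=cloud(c);
for n,(u,v) in {'round':(285,242),'bar':(279,223),'sq':(291,260),'rockerrobot':(268,208),'rockerplat':(281,204)}.items(): print(n,np.median(P[v-1:v+2,u-1:u+2,2]))
a=c['color'][100:280,150:390];b=bot.read_camera('wrist')['color']
a=cv2.resize(a,(512,384));cv2.imwrite('pics/p3.png',cv2.resize(np.hstack([a,b]),(800,300))[...,::-1])
E
```

```text
[0.4145106  0.15766348 0.23077002] [-0.71213415 -0.69226393 -0.54439427]
round 0.07112713104358259
bar 0.07571481800167268
sq 0.07676695423811153
rockerrobot 0.07819056055974705
rockerplat 0.07202778892962514
```

View pics/p3.png

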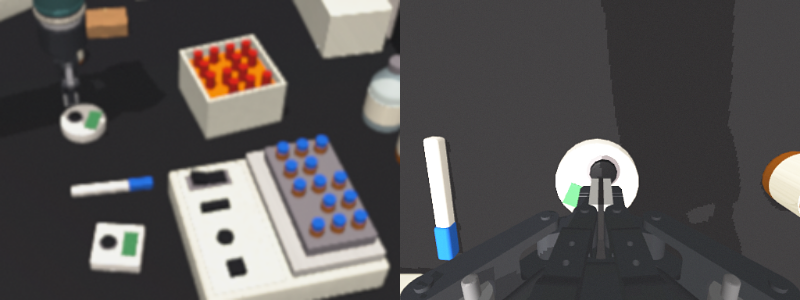

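Heights confirm the round key is down (71 mm), bar and square keys are up (76 mm), and the rocker is on. The wrist view shows the fingers in line with the round timer's key at (602,170).

Request:
drive_tool:
  claw: [0,0,0,0,0,0,0,0]
  slide:
    - [0.004,0,-0.02]
    - [0.004,0,-0.04]
    - [0.004,0,-0.05]
    - [0.004,0,-0.055]
    - [0.004,0,-0.058]
    - [0.004,0,-0.061]
    - [0.004,0,-0.065]
    - [0.004,0,-0.068]
  yaw: [0,0,0,0,0,0,0,0]

```text
time: 7.98
tool_pos: [0.4195, 0.1581, 0.2013]
tcp_rot: [-0.062, 3.14, 0.0]
wrist_force: [0.1, -0.6, -0.7]
width: 0.001
grip_force: 0.0
```

Request:
drive_tool:
  claw: [0,0,0]
  slide:
    - [0,0,-0.003]
    - [0,0,-0.005]
    - [0,0,-0.005]
  yaw: [0,0,0]

```text
time: 8.23
tool_pos: [0.4195, 0.1581, 0.1988]
tcp_rot: [-0.063, 3.141, 0.0]
wrist_force: [-1.4, -1.1, 3.2]
width: 0.003
grip_force: 1.0
```

Request:
drive_tool:
  claw: [0,0,0,0,0]
  slide:
    - [0,0,-0.003]
    - [0,0,-0.006]
    - [0,0,-0.008]
    - [0,0,-0.009]
    - [0,0,-0.009]
  yaw: [0,0,0,0,0]

```text
time: 8.65
tool_pos: [0.4197, 0.1582, 0.1952]
tcp_rot: [0.063, -3.141, 0.0]
wrist_force: [-3.0, -1.1, 11.0]
width: -0.0
grip_force: 6.0
```

Bottomed: 11 N against the 4 N spring, tip at 21.8 mm. Lifting straight off.

Request:
drive_tool:
  claw: [0,0,0,0,0,0,0,0]
  slide:
    - [0,0,0.01]
    - [0,0,0.03]
    - [0,0,0.08]
    - [0,0,0.16]
    - [0,0,0.24]
    - [0,0,0.3]
    - [0,0,0.3]
    - [0,0,0.3]
  yaw: [0,0,0,0,0,0,0,0]

```text
time: 9.32
tool_pos: [0.4201, 0.1583, 0.347]
tcp_rot: [-0.062, 3.135, 0.003]
wrist_force: [-0.4, 0.0, -0.2]
width: -0.001
grip_force: 0.0
```

```bash
python3 - <<'E'
from h import *
c=bot.read_camera('side');P=cloud(c);o=np.load('side.npz')
for n,(u,v) in {'round':(285,242),'bar':(279,223),'sq':(291,260),'rockerrobot':(268,208),'rockerplat':(281,204),'timerkey':(194,170)}.items(): print(n,np.median(P[v-1:v+2,u-1:u+2,2]).round(4))
a=o['color'][100:280,150:390];b=c['color'][100:280,150:390]
cv2.imwrite('pics/p4.png',cv2.resize(np.hstack([a,b]),(800,300))[...,::-1])
for c in(o,c):
    g=c['color'].max(2);m=np.zeros_like(g);m[160:188,183:218]=g[160:188,183:218]>130
    print(cv2.moments(m)['m10']/cv2.moments(m)['m00'],cv2.moments(m)['m01']/cv2.moments(m)['m00'])
E
```

```text
round 0.0705
bar 0.0764
sq 0.0775
rockerrobot 0.0774
rockerplat 0.0731
timerkey 0.0281
199.6980728051392 173.32762312633832
199.8273542600897 173.66143497757847
```

View pics/p4.png

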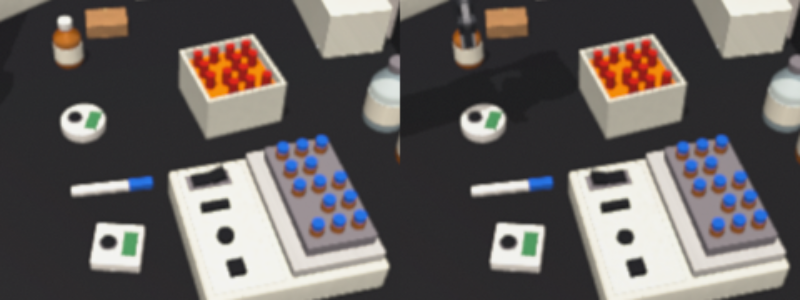

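Before and after match: nothing moved, the timer key is back up (28 mm), the rocker is on and the round key is down.

```bash
python3 -c "
from workcell import bot
print(bot.finish_job())"
```

```text
the job is handed in; nothing more can be done
None
```

The job is handed in: the shaker's rocker is on, its round key is down, and the round timer's key was then pressed and came back up. The last side-camera picture, compared with the first, shows nothing else moved; the run took about 9.4 s.

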